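Refit the brush drum's spring clip

TASK

The brush drum of the boot scraper has crept outwards along its axle and covers the groove. Push it gently back until it is fully home, then take the spring clip out of its wooden block and press it down over the axle into the groove beside the drum's hub until it snaps fully home, and let go. Feel for the groove and do not force or hammer anything, and leave the polish box, the shoehorn and the bell push alone.

Things in the scene. Friction and masses are not known exactly. Their poses are not given: they have to be found in the camera images.
- scraper: Cast iron boot scraper, fixed; origin: centre of its base plate's underside (160 x 240 x 14 mm in x, y, z). Post on the -y half: outer face y = -50 mm, 136 mm high, x -35 to +35 mm, crank behind it. A steel axle leaves that face along +y at x = 0, z = 85 mm, free end near y = 82 mm (varies); it does not turn and yields to no push under 80 N. Boot blade at x = 68 mm, top at z = 72 mm.
- drum (a joint): Brush drum's travel outwards along the axle (scraper's +y), m: 0 = home on its dead stop; starts 13 to 22 mm out, rubs with 3 N. Drum 42 mm radius with a flat outer face, out of which a hub of 17 mm radius stands 20 mm. Home, the outer face is nominally at scraper y = 34 mm, the hub's end at 54 mm, both shifted by the axle's unknown float. Push with less than 30 N.
- groove_nominal (a point): On the axle's axis, fixed to the scraper (0, 59.5, 85 mm): where the groove's centre would be at zero end float. Axle, drum and groove really sit up to 12 mm either way along y, unmeasured: feel or look for it. Groove 16 mm diameter, 11 mm wide, between the hub's end and a collar 22 mm in diameter, 17 mm long; its centre is 25.5 mm beyond the home drum's outer face.
- clip: Steel spring clip, 65 g, a flat U 8 mm thick (its y), prongs down (-z), grip tab up; either face may lead. Origin: centre of its round seat, on the axle's axis when home. Bridge 31 mm wide (x), z = 8 to 14 mm; its underside rests on the groove's bottom when home. Spoilt if pressed on the scraper with over 30 N.
- clip_tab (a point): Middle of the clip's grip tab, at clip z = 40 mm. Tab 24 mm wide (clip x; grip it across this width), 8 mm thick, from z = 14 to 50 mm.
- clip_prongs (a point): Between the prongs' bumps, clip z = -6.5 mm. Prongs end at z = -11, 31 mm over their outsides; bumps of 3 mm radius, 12 mm apart, sprung outwards. On the groove they first touch with the clip's origin 13 mm above the axis, then snap over at about 5 to 9 N and the clip drops home. They cannot open enough for collar or hub: there the clip stops about 17 (collar) or 24 mm (hub) above the axis.
- block: Wooden block, fixed, 100 x 70 x 30 mm (x, y, z), origin: centre of its underside. The clip stands loosely in its slot (34 mm along x, 11 along y, 18 deep), prongs down, its origin 23 mm above the block's underside, tab top at 73 mm.
- polish_box: Black japanned tin polish box, loose, 78 x 113 x 42 mm, origin at the centre of its underside. Leave alone.
- shoehorn: Ivory-coloured resin shoehorn lying flat, loose, 180 x 36 x 7 mm along its x, origin near its middle on the underside. Leave alone.
- bell (a joint): Silver bell push, 24 mm button on a 40 mm round base, 20 mm high, fixed beyond the scraper: pressed depth, m (0 = not pressed, 0.004 = fully). Do not ring it.
Mind the look-alikes: they are no part of the job. What is meant by the part that bears bell is not red, and is the larger of those in its own colour.

How it is judged:
On the way, in this order (a step that is already met when the one before it is completed fails the run):
1. the brush drum is pushed home, baring the groove (value of joint drum below 0.0025 m), for 0.2 s.
2. the clip is snapped home in the groove with the drum still home (value of joint drum below 0.0025 m and z of clip in the frame of scraper between 0.0825 and 0.0875 m and x of clip in the frame of scraper between -0.003 and 0.003 m and y of clip in the frame of scraper between 0.045 and 0.074 m and angle between the y axis of clip and the y axis of scraper, either way round below 0.15 rad), for 0.2 s.
At the end, for the whole second after the job is handed in: Drum within 2.5 mm of home; clip snapped in the groove: seat centre within 2.5 mm in height and 3 mm sideways of the axle axis, within 14.5 mm of the nominal groove, thickness within 0.15 rad of the axle; clip still and released; polish box and shoehorn within 10 mm of their places, bell unpressed (all of step 2 and linear speed of clip below 0.01 m/s and distance of each of polish_box, shoehorn from where it was at the start of the episode below 0.01 m and value of joint bell below 0.002 m); the robot touches nothing.
It fails at once if the clip is pressed on the scraper with more than 30 N (contact force between clip and scraper above 30 N).
It fails at once if the robot pushes the scraper or its drum with more than 30 N (contact force between the arm and scraper above 30 N).
It fails at once if the polish box or shoehorn is displaced by more than 10 mm (distance of any of polish_box, shoehorn from where it was at the start of the episode above 0.01 m).
It fails at once if the bell is rung (value of joint bell above 0.003 m).
It also fails if it takes over 48 s, if anything falls off the work surface, if the arm or the gripper's body presses on something with over 40 N, if the wrist force passes 120 N, or if a joint passes its speed limit or range.

ROBOT

A 6-joint arm with a two-finger parallel gripper is mounted at the origin on the work surface. World frame = base frame: x ahead of the robot, y to its left, z up, the work surface at z = 0. Lengths are in m, angles in rad, forces in N, time in s.
With the tool pointing down it reaches from about 0.3 to 0.85 m from the base axis. Payload 5.4 kg.
Tool frame: the origin (TCP) lies midway between the tips of the shut fingers; the grasp point (between the pads) lies 19 mm behind it (bot.grip_point_offset is the distance from the TCP to the grasp point, in m); z points along the fingers, y is the line along which they close (so a half turn about z gives the same grasp; the last joint's range is limited). The gripper opens to 85 mm and grips with 20 to 120 N. Pads are 22 mm wide; open, the fingers measure 114 mm over their backs; the gripper's body (76 mm by 85 mm) begins 54 mm behind the grasp point. The pads swing forward as they close: fully open they stand 13 mm farther back than shut.
Start: joints at [-1.522, 0.158, 1.597, -0, 1.386, -0.21], TCP at [0.147, -0.556, 0.231] pointing down, gripper open.
Joint ranges: [-2.91, 2.91], [-0.94, 2.29], [0.18, 2.7], [-1.29, 4.43], [0.17, 2.64], [-3, 3]. Speed limits (rad/s): [2.57, 2.57, 3.14, 3.14, 3.14, 3.14].

INTERFACE

Orientations are given as [roll, pitch, yaw] about the fixed x, y, z axes, in that order (R = Rz(yaw) Ry(pitch) Rx(roll)).
In Python, from bench import bot gives the robot as it stands. The module is installed in compiled form; this text tells all that it offers.
- The arm moves only by the tool send_rows, never from a script. Its argument "plan" is a list of rows, each an object with "rot": the turn, a rotation vector about the world's x, y, z in degrees, a list of three; "linear": the shift along the world's x, y, z in cm, a list of three; "grip": the opening, from -1 (shut) to 1 (fully open). A call has 1 to 12 rows; each row shifts and turns the commanded pose from where the row before left it; what a row does not reach is not made up. A row lasts 1/8 s, in which the tool goes at most 62.5 mm and 10.7 degrees, less where a joint would pass 70% of its speed; a pose out of reach is approached as far as the arm can. A call with a gripper value outside its range is refused whole. The fingers move at their own pace and stop on an object; "squeeze" is the grip in N (left out, the last holds). Time passes only in rows, so rows that do not move let the fingers close. It gives the time, the measured TCP pose, the force, the opening and the grip force at its end, in the units of the state.
- bot.read_state(): the state, without advancing time (a new reading comes with each control period).
- bot.camera(name): name is "side" or "top" or "wrist"; returns a dict with "pixels" (400x640x3 uint8, red, green, blue), "z_map" (400x640 float32, m along the optical axis (not along the pixel's ray), 0 where there is no reading), "mtx" (3x3 intrinsics, pixels), "position" and "rotation" of the camera in the world. Camera axes: x right, y up, looking along -z (the intrinsics and any distortion apply to the point x, -y, -z); pixel columns grow to the right and rows downward; lengths in m; the calibration is good to about 2 mm. The wrist camera is an equidistant fisheye: a pixel r from the principal point sees the ray r / f radians off the axis. A picture is of the moment at which its call begins.
- bot.hand_in(): hands the job in; it is judged then, once.
The state is a dict: "time": time; "joints": joint angles; "joint_vel": joint speeds; "joint_torque": joint torques, N m; "eef_pos": TCP position; "tcp_rot": TCP orientation; "contact_force": force on the tool from outside, world axes, zero at the start; "torque": the same for the moment, N m; "width": opening from 0.0 (shut) to 1.0 (fully open); "grasp_force": force on a finger pad.
Only numpy, scipy, OpenCV 4.12 (cv2) and the standard library are available. Lean on these libraries where they do the work, as an engineer would, in place of code of your own. Each camera call takes 0.05 s, during which the arm holds its last target. There are 200 camera calls.

## Working session

There is one attempt and no reset: what is moved stays moved. The work goes in short steps, Python scripts to look and compute and a tool call to move; the robot and the scene stay as the last step left them, time stands still between calls to the robot, and variables do not carry over. Pictures are saved under pics/ and viewed, at most 10 in all, crops included, and the job is handed in when it is done.

Besides the shell and the picture viewer there is one more tool, called in YAML: its name, and indented under it one key for each argument. send_rows: Moves the arm, as the interface text tells. Its arguments: {"type":"object","properties":{"plan":{"type":"array"},"squeeze":{"type":"number"}},"required":["plan"]}

```bash
mkdir -p pics
cat > h.py <<'E'
import numpy as np, cv2
from bench import bot
def cloud(c):
    z=c["z_map"]; K=np.array(c["mtx"]); v,u=np.mgrid[:400,:640]
    P=np.stack([(u-K[0,2])/K[0,0]*z, -(v-K[1,2])/K[1,1]*z, -z],-1)
    W=P@np.array(c["rotation"]).T+np.array(c["position"]); W[z==0]=np.nan
    return W
def save(c,n): cv2.imwrite(f"pics/{n}.png",c["pixels"][:,:,::-1])
E
python3 - <<'E'
from h import *
s=bot.read_state(); print(s)
for n in("top","side"):
    c=bot.camera(n); save(c,n+"0"); np.savez(n+"0.npz",**c); print(n,c["position"],c["rotation"],c["mtx"],c.keys())
E
```

```text
{'time': 0.0, 'joints': array([-1.52209757e+00,  1.59076760e-01,  1.59825102e+00, -9.97049181e-06,
        1.38619278e+00, -2.10082732e-01]), 'joint_vel': array([-0.00161894,  0.00117718, -0.00079735,  0.00061132,  0.0002626 ,
        0.00089272]), 'joint_torque': array([-1.97590794e-03, -3.95999908e+01, -3.31430304e+01, -3.72597096e-04,
        8.46529787e-03, -1.45812083e-05]), 'eef_pos': array([ 0.14710006, -0.55523697,  0.23029192]), 'tcp_rot': array([-3.13970509e+00, -3.92464723e-04,  2.58782955e-01]), 'contact_force': array([ 0.19578825,  0.38096045, -0.33844312]), 'torque': array([-0.0145215 , -0.01005458,  0.06776795]), 'grasp_force': 0.0, 'width': 0.9998826521906834}
top [0.43345368 0.13676354 0.93050336] [ 0.20393106 -0.00286204 -1.53305914] [[390.1776353    0.         323.95287008]
 [  0.         390.1776353  196.45362083]
 [  0.           0.           1.        ]] dict_keys(['pixels', 'z_map', 'mtx', 'position', 'rotation'])
side [0.3357558  0.88939927 0.53713023] [ 1.06016429 -0.00305871 -2.81711211] [[395.59234939   0.         322.30548803]
 [  0.         395.59234939 199.743376  ]
 [  0.           0.           1.        ]] dict_keys(['pixels', 'z_map', 'mtx', 'position', 'rotation'])
```

View pics/top0.png

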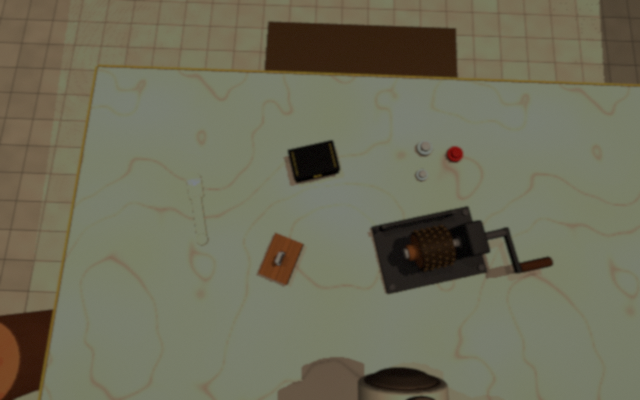

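View pics/side0.png

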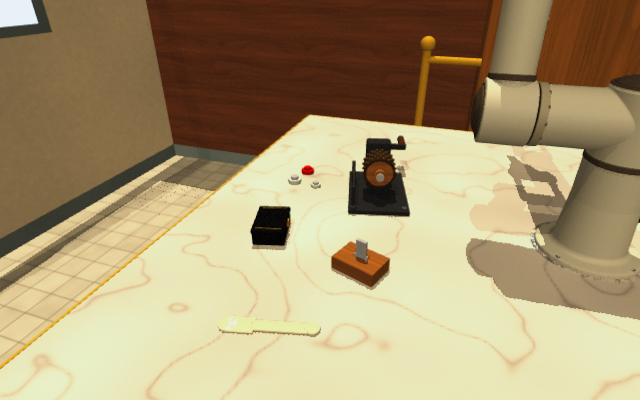

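The top view shows the scraper around (435,250) with its axle pointing left (+y), and the block at (281,259) with the clip at (280,259). The polish box is at (314,161), the shoehorn at (198,210), and the bell pushes at (423,148), (421,175) and (455,154). The side view agrees, with the clip tab at (362,250) and the drum at (380,170).

```bash
cat > h.py <<'E'
import numpy as np, cv2
from scipy.spatial.transform import Rotation as Ro
from bench import bot
def cloud(c):
    z=c["z_map"]; K=np.array(c["mtx"]); v,u=np.mgrid[:400,:640]
    P=np.stack([(u-K[0,2])/K[0,0]*z, -(v-K[1,2])/K[1,1]*z, -z],-1)
    W=P@rot(c).T+np.array(c["position"]); W[z==0]=np.nan
    return W
def rot(c): return Ro.from_euler("xyz",c["rotation"]).as_matrix()
def save(c,n,s=None): cv2.imwrite(f"pics/{n}.png",c["pixels"][:,:,::-1] if s is None else cv2.resize(c["pixels"][s][:,:,::-1],None,fx=4,fy=4))
def proj(c,p):
    q=(np.asarray(p)-c["position"])@rot(c); K=c["mtx"]
    return np.stack([K[0,0]*q[...,0]/-q[...,2]+K[0,2], -K[1,1]*q[...,1]/-q[...,2]+K[1,2]],-1)
E
cat > m.py <<'E'
from h import *
T=dict(np.load("top0.npz")); S=dict(np.load("side0.npz"))
W=cloud(T); V=cloud(S)
print("table", np.nanmedian(W[300:340,100:200,2]), np.nanmedian(V[330:380,350:500,2]))
def rect(P):
    r=cv2.minAreaRect((P[:,:2]*1000).astype(np.float32)); return np.round(r[0],1),np.round(r[1],1),round(r[2],2)
for nm,X in(("top",W),("side",V)):
    f=X.reshape(-1,3)
    # regions by world coords
    def reg(lo,hi): 
        m=np.all((f>lo)&(f<hi),axis=1); return f[m]
    b=reg([.15,.15,.02],[.42,.36,.037]); print(nm,"block top",len(b),np.median(b[:,2]) if len(b) else 0, rect(b))
    c=reg([.15,.15,.045],[.42,.36,.09]); print(" clip",len(c),c.mean(0),c.max(0)[2],rect(c))
    p=reg([.15,-.40,.008],[.45,.08,.02]); print(" plate",len(p),np.median(p[:,2]),rect(p))
    d=reg([.15,-.40,.10],[.45,.08,.15]); print(" high",len(d),d.max(0),d.min(0))
for (u,v) in ((423,148),(421,175),(455,154),(314,161),(198,210)): print(u,v,W[v,u])
E
python3 m.py
```

```text
table -0.0005645873864021378 0.0002576954518256347
top block top 15 0.02829351100088151 (array([417.1, 226. ]), array([ 4.5, 13.8]), 2.15)m.py:13: RuntimeWarning: Mean of empty slice.
  c=reg([.15,.15,.045],[.42,.36,.09]); print(" clip",len(c),c.mean(0),c.max(0)[2],rect(c))
  ret = um.true_divide(
Traceback (most recent call last):
  File "m.py", line 13, in <module>
    c=reg([.15,.15,.045],[.42,.36,.09]); print(" clip",len(c),c.mean(0),c.max(0)[2],rect(c))
                                                                        ~~~~~^^^
ValueError: zero-size array to reduction operation maximum which has no identity
```

Run:
```python
from h import *
T=dict(np.load("top0.npz"));W=cloud(T)
S=dict(np.load("side0.npz"));V=cloud(S)
for (u,v) in ((423,148),(421,175),(455,154),(314,161),(198,210),(270,262),(291,252),(279,258),(385,280),(400,285),(435,248),(480,240),(550,263)): print(u,v,W[v,u].round(4))
for (u,v) in ((361,250),(345,262),(380,178),(380,208),(270,225)): print("s",u,v,V[v,u].round(4))
```

```text
423 148 [ 0.7522 -0.0966  0.0194]
421 175 [nan nan nan]
455 154 [ 0.74   -0.1746  0.0192]
314 161 [0.7022 0.168  0.0415]
198 210 [0.5797 0.4419 0.0069]
270 262 [0.4628 0.2588 0.0258]
291 252 [0.4869 0.2115 0.0316]
279 258 [0.4705 0.2334 0.0734]
385 280 [ 0.4324 -0.0063  0.0141]
400 285 [ 0.4225 -0.0407  0.014 ]
435 248 [ 0.5004 -0.0902  0.1285]
480 240 [ 0.5197 -0.181   0.1335]
550 263 [ 0.4808 -0.3417  0.0963]
s 361 250 [0.4689 0.2395 0.0502]
s 345 262 [0.4958 0.2628 0.0298]
s 380 178 [ 0.4872 -0.0357  0.0842]
s 380 208 [ 0.4756 -0.0045  0.0133]
s 270 225 [0.6915 0.2035 0.0426]
```

```bash
cat > m.py <<'E'
from h import *
T=dict(np.load("top0.npz")); S=dict(np.load("side0.npz"))
W=cloud(T); V=cloud(S)
def rect(P):
    r=cv2.minAreaRect((P[:,:2]*1000).astype(np.float32)); return np.round(r[0],1),np.round(r[1],1),round(r[2],2)
for nm,X,C in(("top",W,T),("side",V,S)):
    f=X.reshape(-1,3); g=C["pixels"].reshape(-1,3).astype(int)
    def reg(lo,hi): return np.all((f>lo)&(f<hi),axis=1)
    b=f[reg([.38,.14,.022],[.56,.33,.036])]; print(nm,"block top",len(b),np.median(b[:,2]).round(4),rect(b))
    c=f[reg([.38,.14,.045],[.56,.33,.09])]; print(" clip",len(c),c.mean(0).round(4),c[:,2].max().round(4),c[:,2].min().round(4),rect(c))
    t=f[reg([.38,.14,.068],[.56,.33,.09])]
    if len(t): print(" cliptop",len(t),t.mean(0).round(4),rect(t))
    p=f[reg([.35,-.26,.009],[.65,.05,.019])]; print(" plate",len(p),np.median(p[:,2]).round(4),rect(p))
    q=f[reg([.35,-.26,.128],[.65,.0,.15])]; print(" post top",len(q),np.median(q[:,2]) if len(q) else 0,rect(q) if len(q) else 0)
E
python3 m.py
python3 - <<'E'
from h import *
T=cv2.imread("pics/top0.png");S=cv2.imread("pics/side0.png")
a=cv2.resize(T[195:300,365:500],None,fx=4,fy=4);a=cv2.convertScaleAbs(a,alpha=2)
b=cv2.resize(S[130:220,335:420],None,fx=4,fy=4);b=cv2.convertScaleAbs(b,alpha=1.3);
h=max(a.shape[0],b.shape[0]);o=np.zeros((h,a.shape[1]+b.shape[1],3),np.uint8);o[:a.shape[0],:a.shape[1]]=a;o[:b.shape[0],a.shape[1]:]=b
cv2.imwrite("pics/crop1.png",o[:, :] if o.shape[1]<=800 else cv2.resize(o,None,fx=.9,fy=.9));print(o.shape)
E
```

```text
top block top 1279 0.0297 (array([472.7, 236.5]), array([70.5, 99.9]), 70.46)
 clip 56 [0.4717 0.2357 0.069 ] 0.0764 0.0497 (array([471.9, 236.6]), array([ 8.4, 23.5]), 70.87)
 cliptop 43 [0.4723 0.2364 0.0723] (array([471.9, 236.6]), array([ 8.4, 23.5]), 70.87)
 plate 4050 0.014 (array([ 508. , -106.5]), array([160.2, 240.2]), 14.24)
 post top 775 0.13517160239647885 (array([ 514.4, -128.4]), array([ 69.8, 132. ]), 13.06)
side block top 1041 0.0302 (array([469.9, 237.3]), array([ 72.9, 101.5]), 70.1)
 clip 156 [0.4689 0.2397 0.0618] 0.0751 0.0451 (array([469.5, 237.8]), array([10.5, 25.2]), 71.35)
 cliptop 50 [0.4688 0.2388 0.0721] (array([469.5, 237.5]), array([10.1, 25. ]), 74.53)
 plate 1776 0.0144 (array([ 504.7, -103.4]), array([159.7, 238.9]), 14.21)
 post top 201 0.13501738769856475 (array([ 508.8, -128.1]), array([ 67.5, 132.6]), 17.09)
(420, 880, 3)
```

View pics/crop1.png

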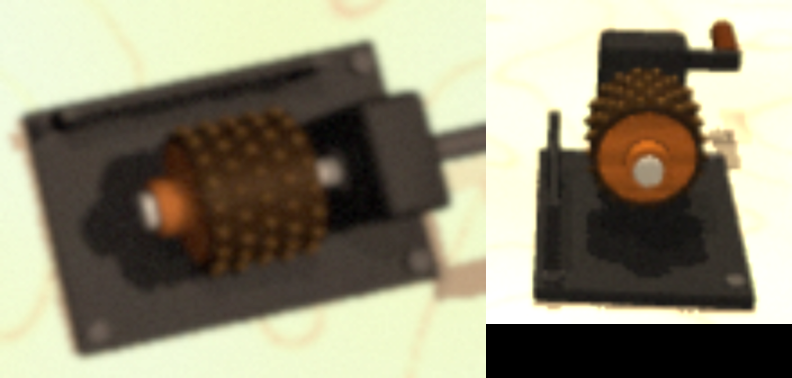

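```bash
cat >> h.py <<'E'
SO=np.array([.5065,-.105,0]); SY=np.deg2rad(14.24); SR=Ro.from_euler("z",SY).as_matrix()
toS=lambda p:(np.asarray(p)-SO)@SR
frS=lambda p:np.asarray(p)@SR.T+SO
E
python3 - <<'E'
from h import *
for n in("top","side"):
    C=dict(np.load(n+"0.npz")); P=toS(cloud(C)); 
    uv=proj(C,frS([0,.082,.085])); print(n,"axle end pix",uv, "groove nominal",proj(C,frS([0,.0595,.085])))
    f=P.reshape(-1,3); m=(abs(f[:,0])<.012)&(f[:,2]>.05)&(f[:,1]>.0)&(f[:,1]<.13)
    q=f[m]*1000; o=np.argsort(-q[:,1]); print(q[o][:45].round(0).astype(int).tolist())
E
```

```text
top axle end pix [399.26978912 254.93083997] groove nominal [409.41166571 252.72175238]
[[4, 73, 96], [6, 72, 85], [10, 72, 90], [0, 72, 77], [8, 72, 86], [-1, 72, 96], [0, 72, 85], [-9, 72, 85], [-4, 72, 80], [-5, 72, 90], [-3, 71, 92], [2, 71, 87], [1, 71, 96], [6, 71, 91], [4, 71, 79], [2, 71, 76], [-7, 71, 86], [-2, 71, 80], [-5, 71, 95], [8, 71, 90], [3, 70, 93], [-3, 70, 95], [-7, 70, 90], [5, 70, 95], [10, 70, 90], [-9, 70, 87], [7, 69, 93], [-1, 69, 93], [1, 69, 94], [-6, 68, 94], [3, 68, 94], [5, 68, 96], [-4, 68, 96], [10, 68, 91], [-8, 68, 90], [-2, 68, 96], [7, 68, 95], [0, 67, 97], [-10, 67, 84], [12, 67, 88], [2, 67, 96], [-6, 66, 95], [4, 66, 96], [9, 66, 91], [-8, 66, 90]]
side axle end pix [379.56768791 179.40376846] groove nominal [379.13887315 175.6147233 ]
[[7, 76, 89], [-6, 76, 89], [3, 75, 80], [-11, 75, 89], [-7, 75, 80], [9, 75, 88], [-5, 74, 79], [-7, 74, 85], [4, 73, 90], [-1, 73, 93], [0, 73, 76], [2, 73, 93], [4, 73, 93], [-3, 73, 96], [4, 73, 84], [-9, 73, 88], [-4, 73, 88], [2, 73, 96], [-9, 73, 85], [9, 73, 84], [6, 72, 84], [-6, 72, 90], [3, 72, 81], [1, 72, 79], [-1, 72, 90], [-2, 72, 79], [-4, 72, 84], [-2, 72, 84], [-4, 72, 93], [4, 71, 95], [-7, 71, 81], [-2, 71, 75], [6, 71, 81], [1, 71, 84], [1, 71, 89], [4, 71, 86], [9, 71, 89], [7, 71, 92], [1, 70, 86], [-2, 70, 81], [1, 70, 80], [-9, 70, 89], [6, 70, 77], [-9, 70, 92], [-1, 70, 95]]
```

The crop shows the drum's orange face and hub, with the grey axle end showing just beyond the hub at top-view pixel (~402,253). Depth puts the axle end at scraper y of about 72.5 mm, so the float is about -9.5 mm and the groove is near y = 50.

First I'll shut the gripper and move it in front of the drum.

send_rows:
  plan:
    - {"rot":[0,0,7.45],"linear":[2.84,4.36,0],"grip":-1}
    - {"rot":[0,0,7.45],"linear":[2.84,4.36,0],"grip":-1}
    - {"rot":[0,0,7.45],"linear":[2.84,4.36,0],"grip":-1}
    - {"rot":[0,0,7.45],"linear":[2.84,4.36,0],"grip":-1}
    - {"rot":[0,0,7.45],"linear":[2.84,4.36,0],"grip":-1}
    - {"rot":[0,0,7.45],"linear":[2.84,4.36,0],"grip":-1}
    - {"rot":[0,0,7.45],"linear":[2.84,4.36,0],"grip":-1}
    - {"rot":[0,0,7.45],"linear":[2.84,4.36,0],"grip":-1}
    - {"rot":[0,0,7.45],"linear":[2.84,4.36,0],"grip":-1}
    - {"rot":[0,0,7.45],"linear":[2.84,4.36,0],"grip":-1}
    - {"rot":[0,0,7.45],"linear":[2.84,4.36,0],"grip":-1}
    - {"rot":[0,0,7.45],"linear":[2.84,4.36,0],"grip":-1}
  squeeze: 40

```text
time: 1.6
eef_pos: [0.4885, -0.031, 0.231]
tcp_rot: [-3.141, 0.0, 1.824]
contact_force: [0.1, -0.4, 0.1]
width: -0.0
grasp_force: 0.0
```

```bash
cat > st.py <<'E'
from h import *
s=bot.read_state(); p=s["eef_pos"]; print("t",s["time"],"tcp",p.round(4),"scr mm",(toS(p)*1000).round(1),"rpy",np.rad2deg(s["tcp_rot"]).round(2),"F",s["contact_force"].round(1),"Fs",(s["contact_force"]@SR).round(1),"w",round(s["width"],3),s["grasp_force"],"j6",s["joints"][5])
E
python3 st.py
```

```text
t 1.6 tcp [ 0.4885 -0.031   0.231 ] scr mm [  0.7  76.2 231. ] rpy [-179.98    0.    104.49] F [ 0.1 -0.4  0.1] Fs [-0.  -0.4  0.1] w -0.0 0.0 j6 -0.563449379745519
```

send_rows:
  plan:
    - {"rot":[0,0,-0.25],"linear":[-0.07,-0.02,-4.1],"grip":-1}
    - {"rot":[0,0,0],"linear":[0,0,-4.1],"grip":-1}
    - {"rot":[0,0,0],"linear":[0,0,-4.1],"grip":-1}
    - {"rot":[0,0,0],"linear":[0.17,-0.68,0],"grip":-1}
    - {"rot":[0,0,0],"linear":[0.17,-0.68,0],"grip":-1}
    - {"rot":[0,0,0],"linear":[0.05,-0.195,0],"grip":-1}
    - {"rot":[0,0,0],"linear":[0.05,-0.195,0],"grip":-1}
    - {"rot":[0,0,0],"linear":[0.05,-0.195,0],"grip":-1}
    - {"rot":[0,0,0],"linear":[0.05,-0.195,0],"grip":-1}
    - {"rot":[0,0,0],"linear":[0.05,-0.195,0],"grip":-1}

```text
time: 2.85
eef_pos: [0.4932, -0.0561, 0.1084]
tcp_rot: [3.141, -0.0, 1.815]
contact_force: [-0.1, 3.5, 2.6]
width: 0.002
grasp_force: 1.7
```

```bash
python3 st.py
```

```text
t 2.85 tcp [ 0.4932 -0.0561  0.1084] scr mm [ -0.9  50.6 108.4] rpy [ 1.7999e+02 -1.0000e-02  1.0399e+02] F [-0.1  3.5  2.6] Fs [0.8 3.4 2.6] w 0.002 1.6660347115248442 j6 -0.6016375582661451
```

send_rows:
  plan:
    - {"rot":[0,0,0],"linear":[0.04,-0.145,0],"grip":-1}
    - {"rot":[0,0,0],"linear":[0.04,-0.145,0],"grip":-1}
    - {"rot":[0,0,0],"linear":[0.04,-0.145,0],"grip":-1}
    - {"rot":[0,0,0],"linear":[0.04,-0.145,0],"grip":-1}
    - {"rot":[0,0,0],"linear":[0.04,-0.145,0],"grip":-1}
    - {"rot":[0,0,0],"linear":[0.04,-0.145,0],"grip":-1}

```text
time: 3.6
eef_pos: [0.4954, -0.065, 0.1082]
tcp_rot: [-3.141, -0.0, 1.815]
contact_force: [-1.3, 3.1, 3.3]
width: 0.002
grasp_force: 1.6
```

send_rows:
  plan:
    - {"rot":[0,0,0],"linear":[0.03,-0.1,0],"grip":-1}
    - {"rot":[0,0,0],"linear":[0.03,-0.1,0],"grip":-1}

```text
time: 3.85
eef_pos: [0.4959, -0.067, 0.1082]
tcp_rot: [-3.141, -0.0, 1.815]
contact_force: [-1.9, 3.4, 3.1]
width: 0.002
grasp_force: 1.6
```

send_rows:
  plan:
    - {"rot":[0,0,0],"linear":[0.03,-0.1,0],"grip":-1}
    - {"rot":[0,0,0],"linear":[0.03,-0.1,0],"grip":-1}

```text
time: 4.1
eef_pos: [0.4965, -0.0689, 0.1081]
tcp_rot: [-3.141, -0.0, 1.815]
contact_force: [-1.9, 3.3, 2.3]
width: 0.001
grasp_force: 1.6
```

send_rows:
  plan:
    - {"rot":[0,0,0],"linear":[0.02,-0.06,0],"grip":-1}
    - {"rot":[0,0,0],"linear":[0.01,-0.06,0],"grip":-1}

```text
time: 4.35
eef_pos: [0.4968, -0.0701, 0.1081]
tcp_rot: [-3.141, -0.0, 1.815]
contact_force: [-2.3, 2.1, 1.8]
width: -0.0
grasp_force: 1.5
```

send_rows:
  plan:
    - {"rot":[0,0,0],"linear":[0.02,-0.06,0],"grip":-1}
    - {"rot":[0,0,0],"linear":[0.01,-0.06,0],"grip":-1}

```text
time: 4.6
eef_pos: [0.497, -0.0707, 0.1081]
tcp_rot: [-3.141, -0.002, 1.815]
contact_force: [-4.1, 6.3, 2.5]
width: 0.004
grasp_force: 3.3
```

send_rows:
  plan:
    - {"rot":[0,0,0],"linear":[0.02,-0.06,0],"grip":-1}
    - {"rot":[0,0,0],"linear":[0.01,-0.06,0],"grip":-1}

```text
time: 4.85
eef_pos: [0.497, -0.0708, 0.1082]
tcp_rot: [-3.141, -0.004, 1.815]
contact_force: [-4.7, 10.9, 6.4]
width: 0.002
grasp_force: 5.6
```

Force rises at TCP scraper y of about 35.4 mm, which matches the predicted stop, so the drum is home. I'll back off, lift and go above the clip.

send_rows:
  plan:
    - {"rot":[0,0,0],"linear":[-0.25,0.97,0],"grip":-1}
    - {"rot":[0,0,0],"linear":[-0.5,1.94,0],"grip":-1}
    - {"rot":[0,0,0],"linear":[0,0,4],"grip":-0.5}
    - {"rot":[0,0,0],"linear":[0,0,4],"grip":0}
    - {"rot":[0,0,-5.6],"linear":[-0.32,4.65,0],"grip":0.2}
    - {"rot":[0,0,-5.6],"linear":[-0.32,4.65,0],"grip":0.2}
    - {"rot":[0,0,-5.6],"linear":[-0.32,4.65,0],"grip":0.2}
    - {"rot":[0,0,-5.6],"linear":[-0.32,4.65,0],"grip":0.2}
    - {"rot":[0,0,-5.6],"linear":[-0.32,4.65,0],"grip":0.2}
    - {"rot":[0,0,-5.6],"linear":[-0.32,4.65,0],"grip":0.2}
    - {"rot":[0,0,0],"linear":[0,0,0],"grip":0.2}

```text
time: 6.22
eef_pos: [0.4698, 0.2387, 0.1883]
tcp_rot: [3.141, -0.001, 1.233]
contact_force: [-1.0, -0.7, -0.3]
width: 0.597
grasp_force: 0.0
```

```bash
python3 st.py
python3 - <<'E'
from h import *
for n in("top","wrist"):
    c=bot.camera(n); save(c,n+"1"); np.savez(n+"1.npz",**c)
    if n=="wrist": print(c["mtx"],c["position"],c["rotation"])
C=dict(np.load("top1.npz")); P=toS(cloud(C)).reshape(-1,3)*1000; I=C["pixels"].reshape(-1,3)
m=(abs(P[:,0])<9)&(P[:,2]>86)&(P[:,1]>15)&(P[:,1]<100); o=np.argsort(-P[m][:,1])
for p,i in zip(P[m][o].round(0).astype(int),I[m][o]): print(p.tolist(),i.tolist(),end="; ")
E
```

```text
t 6.225 tcp [0.4698 0.2387 0.1883] scr mm [ 49.  342.2 188.3] rpy [ 1.7997e+02 -3.0000e-02  7.0630e+01] F [-1.  -0.7 -0.3] Fs [-1.2 -0.4 -0.3] w 0.597 0.0 j6 0.5785187858797347
[[309.70691629   0.         314.87320808]
 [  0.         309.70691629 202.0154807 ]
 [  0.           0.           1.        ]] [0.49464061 0.30414876 0.33107382] [-0.27869008 -0.00137541 -0.33841006]
[-3, 72, 95] [63, 57, 50]; [-5, 72, 93] [53, 48, 42]; [0, 72, 88] [44, 40, 35]; [-7, 72, 90] [44, 40, 35]; [2, 72, 89] [53, 48, 42]; [6, 72, 93] [63, 57, 49]; [-1, 72, 95] [72, 65, 57]; [4, 71, 89] [61, 55, 48]; [1, 71, 95] [81, 75, 66]; [3, 71, 97] [90, 82, 73]; [8, 71, 93] [67, 59, 53]; [-7, 71, 93] [63, 55, 50]; [-5, 70, 94] [78, 70, 61]; [-1, 70, 98] [97, 88, 78]; [5, 70, 96] [93, 84, 74]; [-3, 70, 95] [89, 80, 71]; [1, 69, 96] [106, 98, 86]; [7, 69, 93] [90, 81, 71]; [3, 69, 96] [112, 103, 91]; [-6, 68, 94] [92, 83, 73]; [-8, 68, 91] [74, 66, 58]; [5, 68, 95] [111, 101, 88]; [-4, 68, 93] [105, 95, 85]; [-2, 68, 96] [114, 104, 92]; [7, 67, 93] [104, 93, 82]; [0, 67, 94] [119, 110, 98]; [2, 66, 95] [121, 112, 9
[... 5931 characters left out ...]
[39, 27, 16]; [7, 20, 130] [36, 25, 12]; [-5, 20, 125] [32, 20, 12]; [-3, 20, 126] [35, 24, 14]; [-8, 20, 129] [35, 23, 11]; [5, 20, 126] [38, 25, 14]; [9, 19, 129] [38, 27, 13]; [-1, 19, 126] [37, 25, 16]; [-6, 19, 129] [38, 25, 14]; [1, 19, 128] [41, 28, 16]; [-8, 19, 133] [43, 28, 14]; [-4, 18, 129] [38, 25, 14]; [3, 18, 126] [41, 27, 18]; [5, 18, 127] [40, 26, 14]; [6, 17, 128] [44, 29, 16]; [0, 17, 129] [42, 29, 18]; [-6, 17, 130] [48, 32, 18]; [-2, 17, 126] [39, 26, 13]; [2, 17, 130] [43, 29, 19]; [8, 17, 128] [46, 31, 16]; [-4, 17, 130] [43, 29, 16]; [8, 16, 132] [50, 35, 18]; [6, 16, 128] [47, 32, 18]; [-9, 15, 128] [48, 32, 16]; [4, 15, 126] [43, 30, 17]; [-7, 15, 129] [50, 34, 16];
```

View pics/wrist1.png

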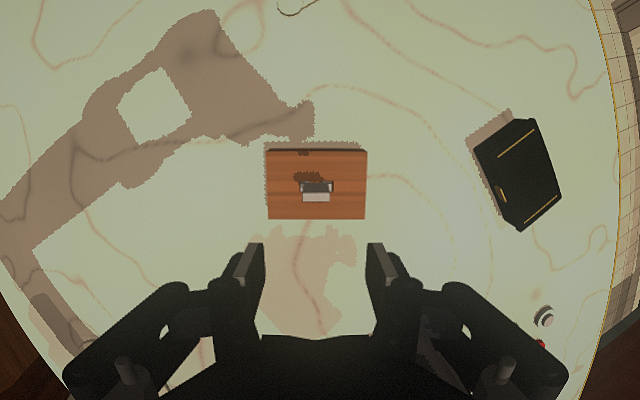

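The wrist view shows the clip tab at about (316,190), centred between the fingers and square to them in the block (267–367, 150–218). The depth samples show the drum face at y = 24.4, the hub end at 44.5 and the collar step near 55, so the groove centre is about 50 mm. Next I descend and grip.

send_rows:
  plan:
    - {"rot":[0,0,0],"linear":[0.09,-0.17,-5.0],"grip":0.1}
    - {"rot":[0,0,0],"linear":[0,0,-5.0],"grip":0.1}
    - {"rot":[0,0,0],"linear":[0,0,-3.0],"grip":0.1}
    - {"rot":[0,0,0],"linear":[0,0,-1.4],"grip":0.1}
    - {"rot":[0,0,0],"linear":[0,0,0],"grip":-0.3}
    - {"rot":[0,0,0],"linear":[0,0,0],"grip":-1}
    - {"rot":[0,0,0],"linear":[0,0,0],"grip":-1}
    - {"rot":[0,0,0],"linear":[0,0,0],"grip":-1}
    - {"rot":[0,0,0],"linear":[0,0,0],"grip":-1}
  squeeze: 60

```text
time: 7.45
eef_pos: [0.4724, 0.2342, 0.045]
tcp_rot: [3.14, -0.001, 1.228]
contact_force: [-1.6, 1.5, 2.4]
width: 0.272
grasp_force: 59.1
```

```bash
python3 st.py
```

```text
t 7.45 tcp [0.4724 0.2342 0.045 ] scr mm [ 50.4 337.1  45. ] rpy [ 1.7993e+02 -5.0000e-02  7.0380e+01] F [-1.6  1.5  2.4] Fs [-1.1  1.8  2.4] w 0.272 59.114922881126404 j6 0.5730212422345237
```

send_rows:
  plan:
    - {"rot":[0,0,0],"linear":[0,0,1.5],"grip":-1}
    - {"rot":[0,0,0],"linear":[0,0,3],"grip":-1}
    - {"rot":[0,0,0],"linear":[0,0,5],"grip":-1}
    - {"rot":[0,0,0],"linear":[0,0,5],"grip":-1}
    - {"rot":[0,0,0],"linear":[0,0,0],"grip":-1}
    - {"rot":[0,0,0],"linear":[0,0,0],"grip":-1}

```text
time: 8.2
eef_pos: [0.4716, 0.2338, 0.1893]
tcp_rot: [3.141, 0.0, 1.228]
contact_force: [-0.9, 0.4, -1.0]
width: 0.268
grasp_force: 58.8
```

```bash
python3 st.py
python3 - <<'E'
from h import *
c={n:bot.camera(n) for n in("wrist","side")}
for n in c: np.savez(n+"2.npz",**c[n])
s=bot.read_state();p=s["eef_pos"];R=Ro.from_euler("xyz",s["tcp_rot"]).as_matrix()
V=cloud(c["side"]);f=((V-p)@R).reshape(-1,3)*1000
m=(abs(f[:,0])<25)&(abs(f[:,1])<30)&(f[:,2]>-5)&(f[:,2]<60); g=f[m]
print("clip below tcp in tool frame",len(g),g.min(0).round(1),g.max(0).round(1))
for lo in range(0,40,4):
    k=g[(g[:,2]>=lo)&(g[:,2]<lo+4)]
    if len(k): print(lo,len(k),np.median(k[:,0]).round(1),k[:,1].min().round(1),k[:,1].max().round(1))
uv=proj(c["side"],p).astype(int); print(uv)
I=c["side"]["pixels"][max(uv[1]-50,0):uv[1]+60,uv[0]-70:uv[0]+70][:,:,::-1]
a=cv2.resize(I,None,fx=3,fy=3); b=cv2.resize(c["wrist"]["pixels"][180:300,240:400][:,:,::-1],None,fx=2.3,fy=2.75)
cv2.imwrite("pics/grip.png",np.hstack([a,b[:a.shape[0]]]) if b.shape[0]>=a.shape[0] else a)
E
```

```text
t 8.2 tcp [0.4716 0.2338 0.1893] scr mm [ 49.6 337.  189.3] rpy [179.99   0.    70.38] F [-0.9  0.4 -1. ] Fs [-0.7  0.6 -1. ] w 0.268 58.82931411266327 j6 0.5729857538054363
clip below tcp in tool frame 198 [ -5.5 -19.7  -5. ] [10.2 15.7 33.3]
0 23 6.1 -13.5 9.5
4 29 5.9 -15.4 13.4
8 29 5.9 -16.6 12.5
12 10 4.6 -16.9 12.4
16 12 4.8 -16.7 14.7
20 16 4.4 -18.2 13.9
24 25 4.6 -16.9 14.0
28 17 5.0 -17.3 14.2
32 2 4.1 -12.7 14.9
[364 189]
```

View pics/grip.png

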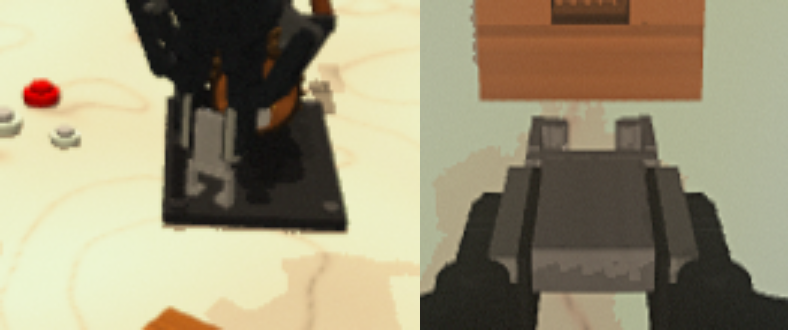

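The crop shows the clip held squarely and upright between the pads. Its prong tips are about 33 mm below the TCP, as expected. I'll carry it over the groove and compare clip and axle in the same cameras.

send_rows:
  plan:
    - {"rot":[0,0,4.84],"linear":[0.326,-4.16,0],"grip":-1}
    - {"rot":[0,0,4.84],"linear":[0.326,-4.16,0],"grip":-1}
    - {"rot":[0,0,4.84],"linear":[0.326,-4.16,0],"grip":-1}
    - {"rot":[0,0,4.84],"linear":[0.326,-4.16,0],"grip":-1}
    - {"rot":[0,0,4.84],"linear":[0.326,-4.16,0],"grip":-1}
    - {"rot":[0,0,4.84],"linear":[0.326,-4.16,0],"grip":-1}
    - {"rot":[0,0,4.84],"linear":[0.326,-4.16,0],"grip":-1}
    - {"rot":[0,0,0],"linear":[0,0,-2],"grip":-1}
    - {"rot":[0,0,0],"linear":[0,0,-1.9],"grip":-1}
    - {"rot":[0,0,0],"linear":[0,0,0],"grip":-1}
    - {"rot":[0,0,0],"linear":[0,0,0],"grip":-1}

```text
time: 9.68
eef_pos: [0.4946, -0.0572, 0.1503]
tcp_rot: [-3.141, -0.0, 1.82]
contact_force: [-0.0, 0.0, -0.9]
width: 0.267
grasp_force: 58.9
```

```bash
python3 st.py
python3 - <<'E'
from h import *
c={n:bot.camera(n) for n in("wrist","side","top")}
for n in c: np.savez(n+"3.npz",**c[n])
p=bot.read_state()["eef_pos"]
P=toS(cloud(c["side"])); f=P.reshape(-1,3)*1000; z=f[:,2]; tz=p[2]*1000
def rep(nm,m):
    g=f[m]; print(nm,len(g),"x",g[:,0].min().round(1),g[:,0].max().round(1),"y med",np.median(g[:,1]).round(2),"z",g[:,2].min().round(1),g[:,2].max().round(1))
near=(abs(f[:,0])<35)
rep("clip lower",near&(abs(f[:,1]-54)<8)&(z>tz-28)&(z<tz-8)&(abs(f[:,0])<22))
rep("axle end",near&(f[:,1]>66)&(f[:,1]<82)&(z<100)&(z>72)&(abs(f[:,0])<16))
rep("hub end",near&(f[:,1]>38)&(f[:,1]<50)&(z<104)&(z>66)&(abs(f[:,0])<22))
rep("drum face",near&(f[:,1]>18)&(f[:,1]<30)&(z<132)&(z>40))
g=f[near&(f[:,1]>18)&(f[:,1]<30)&(z<90)&(z>40)];print("drum low ctr",(g[:,0].min()+g[:,0].max())/2)
uv=proj(c["side"],p).astype(int)
a=cv2.resize(c["side"]["pixels"][uv[1]-20:uv[1]+60,uv[0]-45:uv[0]+45][:,:,::-1],None,fx=4.4,fy=4.4)
b=cv2.resize(c["wrist"]["pixels"][140:300,220:420][:,:,::-1],None,fx=2,fy=2.2)
h=min(a.shape[0],b.shape[0]);cv2.imwrite("pics/hover.png",np.hstack([a[:h],b[:h]]));print(uv,a.shape,b.shape)
E
```

```text
t 9.675 tcp [ 0.4946 -0.0572  0.1503] scr mm [  0.2  49.3 150.3] rpy [-1.7997e+02 -2.0000e-02  1.0427e+02] F [-0.   0.  -0.9] Fs [ 0.   0.  -0.9] w 0.267 58.872204422950745 j6 -0.6073110901384109
clip lower 52 x -17.0 14.1 y med 55.07 z 123.2 143.1
axle end 56 x -11.8 9.1 y med 71.56 z 75.7 97.7
hub end 74 x -16.8 15.6 y med 43.46 z 72.1 103.3
drum face 445 x -34.9 34.8 y med 24.18 z 43.5 124.5
drum low ctr -0.36923097862908705
[380 150] (352, 396, 3) (352, 400, 3)
```

View pics/hover.png

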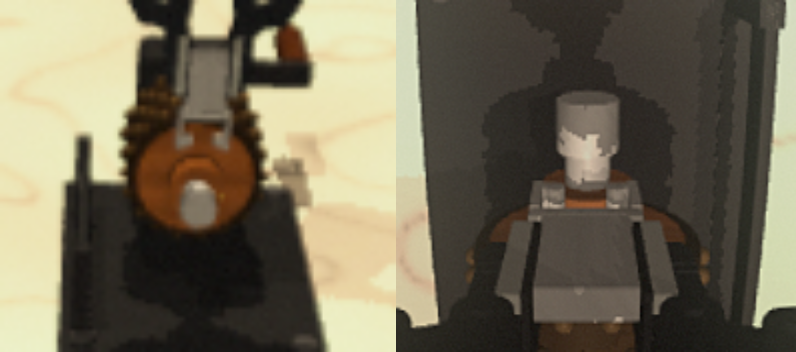

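The clip (x −1.45) and axle (x −1.35) line up in the side view, and in the wrist view the axle is at u≈588 and the clip at u≈586. Along the axle, the clip sits about 1.3 mm too far out. I'll shift it and lower slowly to feel for the groove.

send_rows:
  plan:
    - {"rot":[0,0,0],"linear":[0.03,-0.13,-0.9],"grip":-1}
    - {"rot":[0,0,0],"linear":[0,0,-0.8],"grip":-1}
    - {"rot":[0,0,0],"linear":[0,0,-0.2],"grip":-1}
    - {"rot":[0,0,0],"linear":[0,0,-0.1],"grip":-1}
    - {"rot":[0,0,0],"linear":[0,0,-0.1],"grip":-1}

```text
time: 10.45
eef_pos: [0.4951, -0.0586, 0.1294]
tcp_rot: [3.141, 0.0, 1.82]
contact_force: [0.1, 0.5, -1.2]
width: 0.264
grasp_force: 58.9
```

send_rows:
  plan:
    - {"rot":[0,0,0],"linear":[0,0,-0.1],"grip":-1}
    - {"rot":[0,0,0],"linear":[0,0,-0.1],"grip":-1}
    - {"rot":[0,0,0],"linear":[0,0,-0.1],"grip":-1}

```text
time: 10.82
eef_pos: [0.495, -0.0586, 0.1263]
tcp_rot: [3.141, 0.0, 1.82]
contact_force: [-0.2, 0.4, -0.7]
width: 0.267
grasp_force: 58.9
```

send_rows:
  plan:
    - {"rot":[0,0,0],"linear":[0,0,-0.1],"grip":-1}
    - {"rot":[0,0,0],"linear":[0,0,-0.1],"grip":-1}
    - {"rot":[0,0,0],"linear":[0,0,-0.1],"grip":-1}

```text
time: 11.2
eef_pos: [0.4949, -0.0586, 0.1232]
tcp_rot: [-3.142, -0.0, 1.82]
contact_force: [0.0, 0.5, -0.9]
width: 0.265
grasp_force: 58.9
```

send_rows:
  plan:
    - {"rot":[0,0,0],"linear":[0,0,-0.1],"grip":-1}
    - {"rot":[0,0,0],"linear":[0,0,-0.1],"grip":-1}
    - {"rot":[0,0,0],"linear":[0,0,-0.1],"grip":-1}

```text
time: 11.58
eef_pos: [0.4951, -0.0586, 0.1203]
tcp_rot: [3.141, 0.0, 1.82]
contact_force: [0.8, 1.1, -0.2]
width: 0.263
grasp_force: 58.9
```

send_rows:
  plan:
    - {"rot":[0,0,0],"linear":[0,0,-0.1],"grip":-1}
    - {"rot":[0,0,0],"linear":[0,0,-0.1],"grip":-1}

```text
time: 11.82
eef_pos: [0.4957, -0.0588, 0.1191]
tcp_rot: [3.14, 0.001, 1.82]
contact_force: [-0.2, 0.9, 5.9]
width: 0.267
grasp_force: 59.6
```

send_rows:
  plan:
    - {"rot":[0,0,0],"linear":[0,0,-0.1],"grip":-1}
    - {"rot":[0,0,0],"linear":[0,0,-0.1],"grip":-1}

```text
time: 12.08
eef_pos: [0.496, -0.059, 0.1178]
tcp_rot: [3.14, 0.002, 1.82]
contact_force: [-1.0, 0.7, 9.5]
width: 0.269
grasp_force: 60.1
```

Contact came at TCP z of about 0.120, which means the clip is on the groove. I'll keep pressing gently.

send_rows:
  plan:
    - {"rot":[0,0,0],"linear":[0,0,-0.1],"grip":-1}
    - {"rot":[0,0,0],"linear":[0,0,-0.1],"grip":-1}

```text
time: 12.32
eef_pos: [0.4961, -0.0592, 0.116]
tcp_rot: [3.14, 0.002, 1.82]
contact_force: [-2.0, -0.2, 9.0]
width: 0.263
grasp_force: 60.0
```

send_rows:
  plan:
    - {"rot":[0,0,0],"linear":[0,0,-0.1],"grip":-1}
    - {"rot":[0,0,0],"linear":[0,0,-0.1],"grip":-1}

```text
time: 12.58
eef_pos: [0.4959, -0.0592, 0.1136]
tcp_rot: [3.14, 0.002, 1.82]
contact_force: [-1.6, -0.3, 5.9]
width: 0.264
grasp_force: 59.8
```

send_rows:
  plan:
    - {"rot":[0,0,0],"linear":[0,0,-0.1],"grip":-1}
    - {"rot":[0,0,0],"linear":[0,0,-0.1],"grip":-1}

```text
time: 12.82
eef_pos: [0.4955, -0.0589, 0.1107]
tcp_rot: [3.14, 0.001, 1.82]
contact_force: [0.6, -1.4, 3.2]
width: 0.265
grasp_force: 59.2
```

send_rows:
  plan:
    - {"rot":[0,0,0],"linear":[0,0,-0.1],"grip":-1}
    - {"rot":[0,0,0],"linear":[0,0,-0.1],"grip":-1}

```text
time: 13.08
eef_pos: [0.4951, -0.0584, 0.108]
tcp_rot: [3.141, -0.0, 1.819]
contact_force: [2.7, 1.8, -1.1]
width: 0.268
grasp_force: 58.9
```

send_rows:
  plan:
    - {"rot":[0,0,0],"linear":[0,0,-0.08],"grip":-1}
    - {"rot":[0,0,0],"linear":[0,0,-0.05],"grip":-1}

```text
time: 13.32
eef_pos: [0.4949, -0.0584, 0.1069]
tcp_rot: [-3.141, -0.0, 1.82]
contact_force: [1.8, 1.8, 2.8]
width: 0.267
grasp_force: 59.0
```

send_rows:
  plan:
    - {"rot":[0,0,0],"linear":[0,0,-0.05],"grip":-1}
    - {"rot":[0,0,0],"linear":[0,0,-0.03],"grip":-1}

```text
time: 13.58
eef_pos: [0.495, -0.0585, 0.1067]
tcp_rot: [-3.141, -0.0, 1.82]
contact_force: [-0.0, 1.3, 6.9]
width: 0.265
grasp_force: 59.7
```

send_rows:
  plan:
    - {"rot":[0,0,0],"linear":[0,0,-0.03],"grip":-1}
    - {"rot":[0,0,0],"linear":[0,0,0],"grip":-1}

```text
time: 13.82
eef_pos: [0.495, -0.0585, 0.1067]
tcp_rot: [-3.141, -0.0, 1.82]
contact_force: [-0.8, 3.0, 7.5]
width: 0.267
grasp_force: 59.9
```

send_rows:
  plan:
    - {"rot":[0,0,0],"linear":[0,0,0],"grip":-0.3}
    - {"rot":[0,0,0],"linear":[0,0,0],"grip":0}
    - {"rot":[0,0,0],"linear":[0,0,0],"grip":0.2}
    - {"rot":[0,0,0],"linear":[0,0,0],"grip":0.2}
    - {"rot":[0,0,0],"linear":[0,0,0],"grip":0.2}
    - {"rot":[0,0,0],"linear":[0,0,2],"grip":0.2}
    - {"rot":[0,0,0],"linear":[0,0,5],"grip":0.2}
    - {"rot":[0,0,0],"linear":[0,0,5],"grip":0.2}
    - {"rot":[0,0,0],"linear":[-4,0,2],"grip":0.2}
    - {"rot":[0,0,0],"linear":[-5,0,0],"grip":0.2}
    - {"rot":[0,0,0],"linear":[-4,0,0],"grip":0.2}
    - {"rot":[0,0,0],"linear":[0,0,0],"grip":0.2}

```text
time: 15.32
eef_pos: [0.3635, -0.0584, 0.2458]
tcp_rot: [3.141, 0.001, 1.818]
contact_force: [1.0, 0.1, -0.1]
width: 0.602
grasp_force: 0.0
```

```bash
python3 st.py
python3 - <<'E'
from h import *
c={n:bot.camera(n) for n in("side","top")}
for nm in c:
    f=toS(cloud(c[nm])).reshape(-1,3)*1000; z=f[:,2]
    def rep(k,m):
        g=f[m]
        if len(g): print(nm,k,len(g),"x",g[:,0].min().round(1),g[:,0].max().round(1),"y med",np.median(g[:,1]).round(2),"z",g[:,2].min().round(1),g[:,2].max().round(1))
    rep("tab",(abs(f[:,0])<25)&(f[:,1]>38)&(z>104)&(z<150)&(f[:,1]<68))
    rep("drum face",(abs(f[:,0])<35)&(f[:,1]>17)&(f[:,1]<34)&(z<125)&(z>43))
a=cv2.resize(c["side"]["pixels"][110:220,325:435][:,:,::-1],None,fx=3.6,fy=3.6)
b=cv2.resize(c["top"]["pixels"][200:300,365:465][:,:,::-1],None,fx=3.96,fy=3.96);b=cv2.convertScaleAbs(b,alpha=2)
cv2.imwrite("pics/end.png",np.hstack([a,b]))
for nm in("top",):
  o=np.load("top0.npz")["pixels"].astype(int); n=c["top"]["pixels"].astype(int); d=abs(o-n).sum(2)
  print("box diff",d[135:190,280:350].max(),"horn diff",d[170:250,180:215].max())
E
```

```text
t 15.325 tcp [ 0.3635 -0.0584  0.2458] scr mm [-127.1   80.3  245.8] rpy [1.7996e+02 5.0000e-02 1.0419e+02] F [ 1.   0.1 -0.1] Fs [ 1.  -0.1 -0.1] w 0.602 0.0 j6 -0.7385234188076735
side tab 111 x -13.4 10.3 y med 54.38 z 104.2 135.7
side drum face 401 x -34.9 34.8 y med 24.2 z 43.2 124.8
top tab 86 x -11.1 12.3 y med 53.52 z 104.3 137.5
top drum face 344 x -34.8 34.9 y med 24.27 z 50.7 124.9
box diff 27 horn diff 20
```

View pics/end.png

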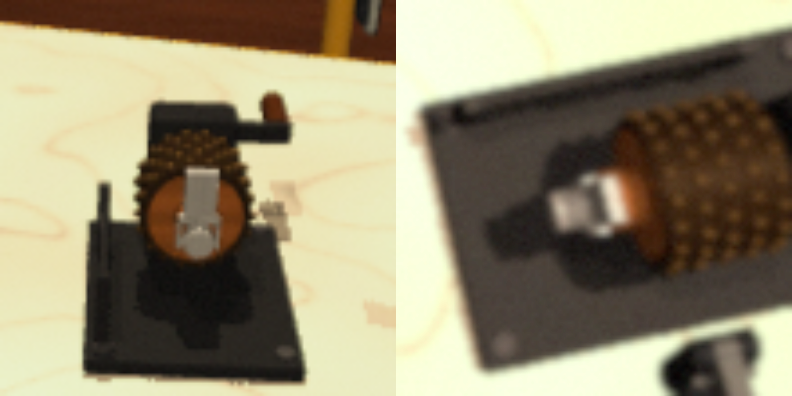

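The pictures show the clip upright in the groove between hub and collar, at side crop (203,210) and top crop (605,205). Its tab top is at about 135–136 mm, against 135 when home. The drum face is unchanged at 24.2 mm, the box and shoehorn have not moved, and the arm is clear.

```bash
python3 -c "
from bench import bot
print(bot.hand_in())"
```

```text
the job is handed in; nothing more can be done
None
```

The drum is pushed home, the clip is snapped into the groove and released, the polish box, shoehorn and bell push were left alone, and the job is handed in, though no verdict came back.

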